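# Send the empty tray home and draw out the tube tray

### The job

On the sample loader, first push the empty tray that was left partly out fully home with the fingertips; only then hook a fingertip behind the front lip of the tray that carries the tall tubes and draw it gently out along its rail, all the way to its end stop. Do not grip or lift anything; do not touch the tubes or cups, which must stay seated, and leave the tray with the short cups fully home and everything else where it is.

Things in the scene. Friction and masses are not known exactly. Their poses are not given: they have to be found in the camera images.
- tube_tray (a joint): Grey tray on a straight rail, 200 mm long, 105 wide, floor 6 thick; a white 3 x 2 hole block (top 40 mm above the tray's underside) fills its rear 115 mm. Value in m: 0 fully home (inner stop), 0.09 fully out (end stop), growing as it comes towards the robot. About 2 N friction, no spring: stays where left. THIS one carries three tall capped tubes and starts fully home.
- tube_tray_lip (a point): Mid-thickness point on the upper edge of this tray's upright front lip, 105 mm wide, 8 thick, top 70 mm above the bench and 34 above the floor of the open pocket behind it (72 mm long, 97 wide between 16 mm high side curbs). Moves with the tray; its -x axis is the way the tray comes out, +x the way home, z up.
- empty_tray (a joint): Grey tray on a straight rail, 200 mm long, 105 wide, floor 6 thick; a white 3 x 2 hole block (top 40 mm above the tray's underside) fills its rear 115 mm. Value in m: 0 fully home (inner stop), 0.09 fully out (end stop), growing as it comes towards the robot. About 2 N friction, no spring: stays where left. THIS one is empty and starts partly out (30 to 60 mm).
- empty_tray_lip (a point): Mid-thickness point on the upper edge of this tray's upright front lip, 105 mm wide, 8 thick, top 70 mm above the bench and 34 above the floor of the open pocket behind it (72 mm long, 97 wide between 16 mm high side curbs). Moves with the tray; its -x axis is the way the tray comes out, +x the way home, z up.
- cup_tray (a joint): Grey tray on a straight rail, 200 mm long, 105 wide, floor 6 thick; a white 3 x 2 hole block (top 40 mm above the tray's underside) fills its rear 115 mm. Value in m: 0 fully home (inner stop), 0.09 fully out (end stop), growing as it comes towards the robot. About 2 N friction, no spring: stays where left. THIS one carries two short capped cups and starts fully home; it is to stay there.
- cup_tray_lip (a point): Mid-thickness point on the upper edge of this tray's upright front lip, 105 mm wide, 8 thick, top 70 mm above the bench and 34 above the floor of the open pocket behind it (72 mm long, 97 wide between 16 mm high side curbs). Moves with the tray; its -x axis is the way the tray comes out, +x the way home, z up.
- loader: Fixed white loader: deck 30 mm high, 470 wide, from 210 mm before its origin to 125 behind, three parallel lanes 115 mm apart (which tray is in which lane varies) between 10 mm ribs, 127 mm high housing behind. Origin on the bench under the centre of the middle tray at home; trays come out along its -x axis.
- tube_tray_lip_inner: Inner (rear) half, 4 mm thick, of the tube tray's lip: the face to hook. Origin at its centre, 23 mm above the tray's underside.
- tube_tray_lip_outer: Outer (front) half, 4 mm thick, of the tube tray's lip. Origin at its centre.
- empty_tray_lip_inner: Inner (rear) half, 4 mm thick, of the empty tray's lip. Origin at its centre.
- empty_tray_lip_outer: Outer (front) half, 4 mm thick, of the empty tray's lip: the face to push. Origin at its centre.
- tube0_mid (a point): Centre of a loose capped glass tube, 13 mm wide (cap 16), 75 mm tall, standing upright in a hole of the tube tray, its top 115 mm above the bench, at least 125 mm behind the lip's outer face.
- tube1_mid (a point): Centre of a loose capped glass tube, 13 mm wide (cap 16), 75 mm tall, standing upright in a hole of the tube tray, its top 115 mm above the bench, at least 125 mm behind the lip's outer face.
- tube2_mid (a point): Centre of a loose capped glass tube, 13 mm wide (cap 16), 75 mm tall, standing upright in a hole of the tube tray, its top 115 mm above the bench, at least 125 mm behind the lip's outer face.
- cup0_mid (a point): Centre of a loose short capped cup, 13 mm wide, 45 mm tall, standing upright in a hole of the cup tray, its top 85 mm above the bench.
- cup1_mid (a point): Centre of a loose short capped cup, 13 mm wide, 45 mm tall, standing upright in a hole of the cup tray, its top 85 mm above the bench.
- vial_left_mid (a point): Centre of a loose capped vial, 24 mm wide, 50 mm tall, standing on the loader deck's free strip at its +y side, beside the lanes. Leave alone.
- vial_right_mid (a point): Centre of a loose capped vial, 24 mm wide, 50 mm tall, standing on the loader deck's free strip at its -y side, beside the lanes. Leave alone.
- bottle: Loose bottle, 60 mm wide, 150 tall, on the bench to the robot's left. Leave alone. Origin at its underside.
- jar: Loose jar, 64 mm wide, 80 tall, on the bench to the robot's right. Leave alone. Origin at its underside.
- beaker: Loose open beaker, 70 mm wide, 90 tall, on the bench to the robot's right. Leave alone. Origin at its underside.
- tip_box: Loose clear box, 120 x 85 x 60 mm, on the bench at the left. Leave alone. Origin at its underside.

How it is judged (in metres and radians):
On the way, in this order (a step that is already met when the one before it is completed fails the run):
1. the empty tray is pushed fully home (within 5 mm) while the tube tray is still in (value of joint empty_tray below 0.005 m and value of joint tube_tray below 0.015 m), for 0.2 s.
2. a fingertip bears on the inner face of the tube tray's lip as it starts to come out (contact force between the fingers and tube_tray_lip_inner above 0.3 N and value of joint tube_tray above 0.008 m), for 0.05 s.
3. the tube tray is out to its end stop (within 6 mm) (value of joint tube_tray above 0.084 m), for 0.2 s.
At the end, for the whole second after the job is handed in: The empty tray is home within 5 mm, the tube tray is out within 6 mm of its end stop and at rest, the cup tray is home within 5 mm, all tubes and cups stand upright (within 0.2 rad) in their holes, and the other things are within 20 mm of where they stood (value of joint each of empty_tray, cup_tray below 0.005 m and value of joint tube_tray above 0.084 m and velocity of joint tube_tray between -0.01 and 0.01 m/s and angle between each of tube0_mid, tube1_mid, tube2_mid, cup0_mid, cup1_mid's own z axis and vertical below 0.2 rad and distance of each of vial_left_mid, vial_right_mid, bottle, jar, beaker, tip_box from where it was at the start of the episode below 0.02 m); the robot touches nothing.
It fails at once if the tube tray stands more than 15 mm out while the empty tray is more than 10 mm out (value of joint tube_tray above 0.015 m and value of joint empty_tray above 0.01 m).
It fails at once if a tray's lip is gripped between the fingers ((contact force between the fingers and tube_tray_lip_inner above 1.5 N and contact force between the fingers and tube_tray_lip_outer above 1.5 N) or (contact force between the fingers and empty_tray_lip_inner above 1.5 N and contact force between the fingers and empty_tray_lip_outer above 1.5 N)).
It fails at once if a tray is slammed (faster than 0.4 m/s) (velocity of joint any of tube_tray, empty_tray above 0.4 m/s or velocity of joint any of tube_tray, empty_tray below -0.4 m/s).
It fails at once if a tube or cup is touched with more than 1 N, lifted over 10 mm or tipped (contact force between the fingers and tube0 above 1 N or contact force between the fingers and tube1 above 1 N or contact force between the fingers and tube2 above 1 N or contact force between the fingers and cup0 above 1 N or contact force between the fingers and cup1 above 1 N or height (world z) of any of tube0_mid, tube1_mid, tube2_mid above 0.0875 m or height (world z) of any of cup0_mid, cup1_mid above 0.0725 m or angle between any of tube0_mid, tube1_mid, tube2_mid, cup0_mid, cup1_mid's own z axis and vertical above 0.3 rad).
It fails at once if the tray with the short cups is drawn more than 5 mm out, or a bystander is moved more than 20 mm (value of joint cup_tray above 0.005 m or distance of any of vial_left_mid, vial_right_mid, bottle, jar, beaker, tip_box from where it was at the start of the episode above 0.02 m).
It also fails if it takes over 45 s, if anything falls off the work surface, if the arm or the gripper's body presses on something with over 40 N, if the wrist force passes 120 N, or if a joint passes its speed limit or range.

### The arm

A 6-joint arm with a two-finger parallel gripper is mounted at the origin on the work surface. World frame = base frame: x ahead of the robot, y to its left, z up, the work surface at z = 0. Lengths are in mm, angles in rad, forces in N, time in s.
With the tool pointing down it reaches from about 425 to 950 mm from the base axis. Payload 14.7 kg.
Tool frame: the origin (TCP) lies on the front face of the gripper's body, between the roots of the fingers; the fingertips stand 73 mm ahead of it and the grasp point (between the pads) lies 54 mm ahead of it (r.finger_overhang is the distance from the TCP to the fingertips, in mm); z points along the fingers, y is the direction in which the jaws open and shut (so a half turn about z gives the same grasp; the last joint's range is limited). The gripper opens to 85 mm and grips with 20 to 120 N. Pads are 22 mm wide; open, the fingers measure 114 mm over their backs; the gripper's body (76 mm by 85 mm) begins 54 mm behind the grasp point. The pads swing forward as they close: fully open they stand 13 mm farther back than shut.
Start: joints at [1.19, 0.48, 1.596, -0, 1.065, -0.047], TCP at [212.939, 614.125, 303.897] pointing down, gripper open.
Joint ranges: [-2.75, 2.75], [-0.82, 2.05], [0.23, 2.67], [-1.56, 4.7], [0.09, 2.69], [-2.92, 2.92]. Speed limits (rad/s): [1.89, 1.89, 2.39, 3.01, 3.01, 3.01].

### API

Orientations are given as a rotation vector (axis times angle).
In Python, from plant import observe, cams, r gives the robot as it stands.
- The arm moves only by the tool servo_tool, never from a script. Its argument "rows" is a list of rows, each a list of 3 entries, a list of its own where there are three numbers: the gripper's target within -1 to 1 (shut at 1, half-way at 0, fully open at -1), then the shift along the tool's x, y, z in mm, then the turn, a rotation vector about the tool's x, y, z in rad. In form: [[claw, [dx, dy, dz], [rx, ry, rz]], ...]. A call has 1 to 10 rows; each row is the pose to reach, as a shift and turn from the pose commanded when the call began, along the tool's axes at that moment; what a row does not reach only later rows make up. A row lasts 1/12 s, in which the tool goes at most 41.7 mm and 7.16 degrees, less where a joint would pass 70% of its speed; a pose out of reach is approached as far as the arm can. A call with a gripper value outside its range is refused whole. The fingers move at their own pace and stop on an object; the grip force is fixed at half the most. Time passes only in rows, so rows that repeat a pose let the fingers close. It gives the time, the measured TCP pose, the force and the opening at its end, in the units of the state.
- observe(): the state, without advancing time (a new reading comes with each control period).
- cams.read_camera(name): name is "scene" or "top" or "wrist"; returns a dict with "color" (384x512x3 uint8, red, green, blue), "vertical_fov" (degrees; the focal length in pixels is half the picture's height over the tangent of half this angle, whatever the lens; pixels are square), "cx", "cy" (the principal point, pixels), "pose" (4x4, takes a point from camera to world coordinates); the wrist camera has in their place "hand_eye" (4x4, takes a point from camera to tool coordinates, whose origin is the TCP and whose axes are the flange's). Camera axes: x right, y up, looking along -z (the intrinsics and any distortion apply to the point x, -y, -z); pixel columns grow to the right and rows downward; lengths in mm; the calibration is good to about 2 mm. A picture is of the moment at which its call begins: read the wrist's pose just before it. There is no depth.
- r.close_job(): hands the job in, once; it reports no verdict.
The state is a dict: "t": time; "qpos": joint angles; "joint_vel": joint speeds; "joint_efforts": joint torques, N m; "tcp_pos": TCP position; "orientation": TCP orientation; "wrist_force": force on the tool from outside, world axes, zero at the start; "ft_torque": the same for the moment, N m; "finger_gap": finger opening in mm.
Only numpy, scipy, OpenCV 4.12 (cv2) and the standard library are available. Lean on these libraries where they do the work, as an engineer would, in place of code of your own. Each camera call takes 0.05 s, during which the arm holds its last target. There are 200 camera calls.

## Working session

There is one attempt and no reset: what is moved stays moved. The work goes in short steps, Python scripts to look and compute and a tool call to move; the robot and the scene stay as the last step left them, time stands still between calls to the robot, and variables do not carry over. Pictures are saved under pics/ and viewed, about 8 in all and at most 12, crops included, and the job is handed in when it is done.

Besides the shell and the picture viewer there is one more tool, called by a JSON object that holds its "op" and its "data", one argument or row to a line. servo_tool: Moves the arm, as the interface text tells. Its arguments: {"type":"object","properties":{"rows":{"type":"array","items":{"type":"array"}}},"required":["rows"]}

```bash
mkdir -p pics; ls
cat > h.py <<'E'
import numpy as np, cv2
from plant import observe, cams, r
from scipy.spatial.transform import Rotation as R
def K(c):
    h,w=c["color"].shape[:2]; f=h/2/np.tan(np.radians(c["vertical_fov"])/2)
    return f,c["cx"],c["cy"]
def ray(c,u,v,z,pose=None):
    P=c["pose"] if pose is None else pose
    f,cx,cy=K(c); d=P[:3,:3]@np.array([(u-cx)/f,-(v-cy)/f,-1]); o=P[:3,3]
    return o+d*(z-o[2])/d[2]
def proj(c,p,pose=None):
    P=c["pose"] if pose is None else pose
    f,cx,cy=K(c); q=P[:3,:3].T@(np.array(p)-P[:3,3]); return cx+f*q[0]/-q[2], cy-f*q[1]/-q[2]
E
python3 - <<'E'
from h import *
s=observe(); print(s)
for n in ("top","scene","wrist"):
    c=cams.read_camera(n); print(n,{k:np.round(v,3) if k!="color" else v.shape for k,v in c.items()})
    cv2.imwrite(f"pics/{n}0.png",cv2.resize(c["color"][:,:,::-1],(800,600),interpolation=cv2.INTER_CUBIC))
E
```

```text
pics
{'t': 0.0, 'qpos': array([ 1.19040517e+00,  4.80860221e-01,  1.59686146e+00, -3.27233859e-05,
        1.06510064e+00, -4.65876952e-02]), 'joint_vel': array([ 0.001429  , -0.0001989 , -0.0010819 ,  0.00016885, -0.00212051,
        0.00075155]), 'joint_efforts': array([-4.87903708e-04, -9.50594044e+01, -4.30187774e+01, -1.10924427e-04,
        1.23439694e-02,  4.62825938e-05]), 'tcp_pos': array([212.82700976, 613.83105003, 303.25854553]), 'orientation': array([-5.21842993e-01, -3.09771198e+00,  1.89708693e-03]), 'wrist_force': array([-0.40360878, -0.04185532, -0.20794748]), 'ft_torque': array([ 0.00943019, -0.02721301, -0.03672549]), 'finger_gap': 85.37680054776249}
top {'color': (384, 512, 3), 'vertical_fov': np.float64(53.034), 'cx': np.float64(248.422), 'cy': np.float64(186.02), 'pose': array([[-9.000000e-03,  9.830000e-01, -1.820000e-01,  3.462740e+02],
       [-1.000000e+00, -1.000000e-02, -8.000000e-03, -2.703000e+00],
       [-1.000000e-02,  1.820000e-01,  9.830000e-01,  1.264275e+03],
       [ 0.000000e+00,  0.000000e+00,  0.000000e+00,  1.000000e+00]])}
scene {'color': (384, 512, 3), 'vertical_fov': np.float64(42.754), 'cx': np.float64(256.501), 'cy': np.float64(182.455), 'pose': array([[ 6.260000e-01, -5.770000e-01,  5.240000e-01,  1.282925e+03],
       [ 7.790000e-01,  4.700000e-01, -4.140000e-01, -5.627500e+02],
       [-8.000000e-03,  6.680000e-01,  7.440000e-01,  1.097027e+03],
       [ 0.000000e+00,  0.000000e+00,  0.000000e+00,  1.000000e+00]])}
wrist {'color': (384, 512, 3), 'vertical_fov': np.float64(71.39), 'cx': np.float64(255.422), 'cy': np.float64(189.349), 'hand_eye': array([[ 1.0000e-03,  9.6400e-01,  2.6500e-01,  6.6886e+01],
       [ 1.0000e+00, -1.0000e-03, -0.0000e+00,  6.0100e-01],
       [ 0.0000e+00,  2.6500e-01, -9.6400e-01, -6.8651e+01],
       [ 0.0000e+00,  0.0000e+00,  0.0000e+00,  1.0000e+00]])}
```

View pics/top0.png

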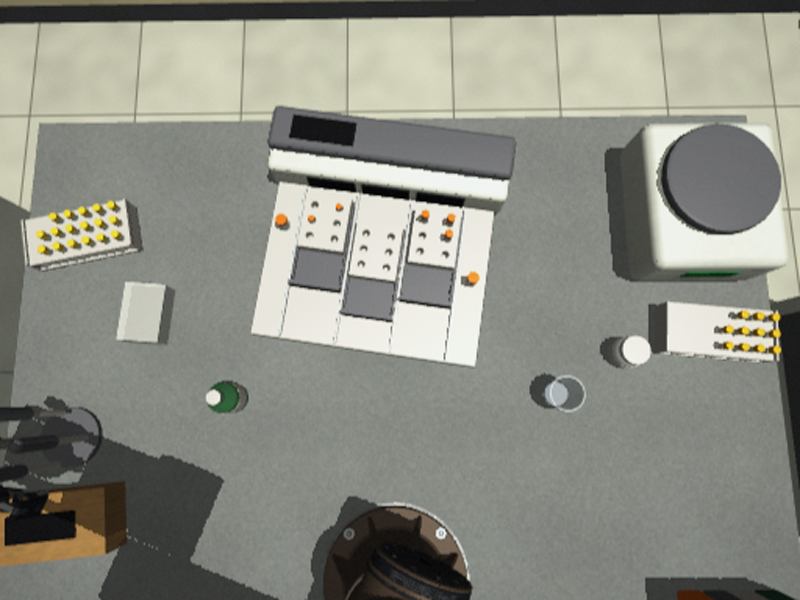

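View pics/scene0.png

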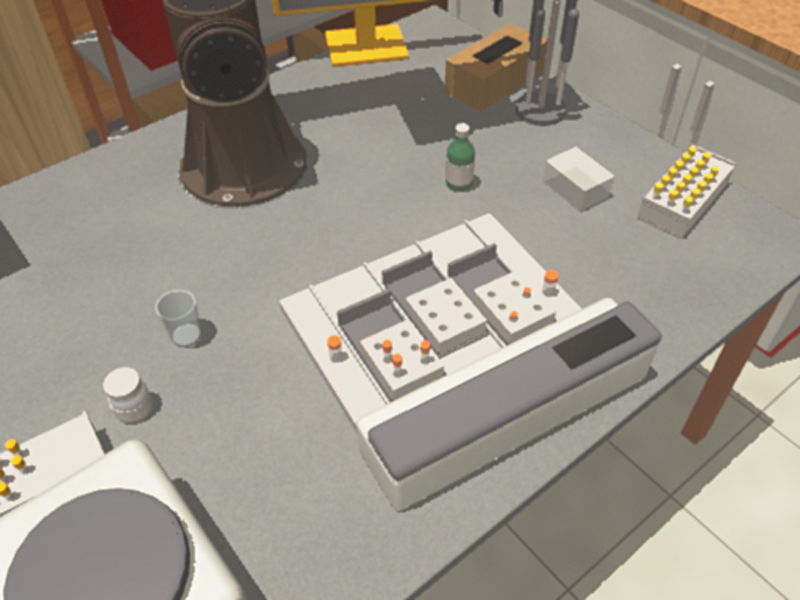

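Top view: loader deck front corners at (251,334) and (475,366). The left tray holds 2 cups, the middle one is empty and partly out (lip about (341,315)-(393,321)), and the right one holds 3 tubes (lip about (400,301)-(452,307)). The scene view agrees. The jar and beaker are to the right, the bottle to the left.

Run:
```python
from h import *
c=cams.read_camera("top"); k=.64
for n,u,v,z in [("deckL",251,334,30),("deckR",475,366,30),("midL",341,314,70),("midR",393,320,70),("tubL",400,300,70),("tubR",452,306,70),("cupL",290,285,70),("cupR",342,291,70),("t0",425,214,115),("t1",451,218,115),("t2",449,234,115),("vialR",473,278,80),("vialL",281,220,80),("bottle",225,397,100),("beaker",570,393,90)]:
    print(n,np.round(ray(c,u*k,v*k,z),1))
im=c["color"][150:250,150:320,::-1]
cv2.imwrite("pics/topcrop.png",cv2.resize(im,(800,470),interpolation=cv2.INTER_CUBIC))
```

```text
deckL [486.3 291.1  30. ]
deckR [ 416.4 -168.5   30. ]
midL [520.3 101.9  70. ]
midR [507.2  -2.3  70. ]
tubL [547.6 -16.9  70. ]
tubR [ 534.3 -121.1   70. ]
cupL [580.7 205.7  70. ]
cupR [567.2 100.1  70. ]
t0 [713.  -68.2 115. ]
t1 [ 704.1 -119.6  115. ]
t2 [ 671.3 -114.7  115. ]
vialR [ 589.2 -163.8   80. ]
vialL [714.8 225.3  80. ]
bottle [357.9 320.3 100. ]
beaker [ 359.9 -340.8   90. ]
```

View pics/topcrop.png

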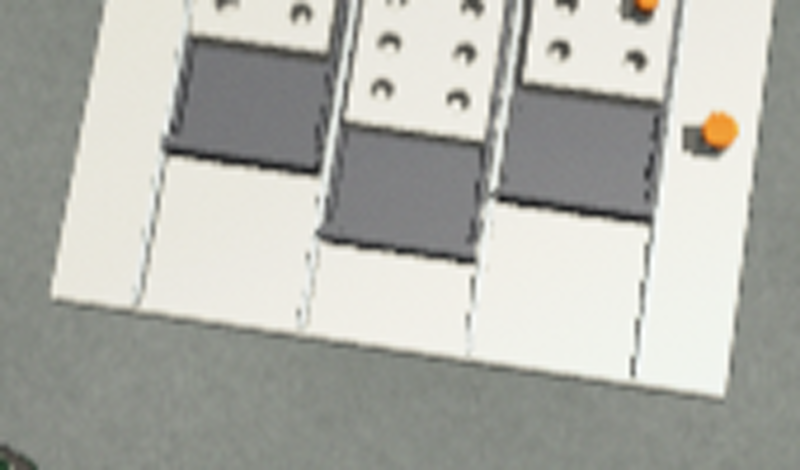

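```bash
cat >> h.py <<'E'
YAW=np.radians(-8.3)
def Rt(yaw=None):
    yaw=YAW if yaw is None else yaw
    x=np.array([-np.cos(yaw),-np.sin(yaw),0]); z=np.array([0,0,-1.]); return np.column_stack([x,np.cross(z,x),z])
def delta(p,yaw=None):
    s=observe(); A=R.from_rotvec(s["orientation"]); 
    print("t",round(s["t"],2),"tcp",np.round(s["tcp_pos"],1),"F",np.round(s["wrist_force"],1),"shift",np.round(A.inv().apply(np.array(p)-s["tcp_pos"]),1),"turn",np.round((A.inv()*R.from_matrix(Rt(yaw))).as_rotvec(),4))
E
python3 -c "
from h import *
delta([470,57,300])"
```

```text
t 0.2 tcp [212.9 614.  303.5] F [ 0.2  1.1 -0.1] shift [-425.4 -442.     3.8] turn [-7.000e-04 -1.000e-04 -1.889e-01]
```

{"op": "servo_tool", "data": {
  "rows": [
    [1,[-425,-442,4],[0,0,-0.189]],
    [1,[-425,-442,4],[0,0,-0.189]],
    [1,[-425,-442,4],[0,0,-0.189]],
    [1,[-425,-442,4],[0,0,-0.189]],
    [1,[-425,-442,4],[0,0,-0.189]],
    [1,[-425,-442,4],[0,0,-0.189]],
    [1,[-425,-442,4],[0,0,-0.189]],
    [1,[-425,-442,4],[0,0,-0.189]],
    [1,[-425,-442,4],[0,0,-0.189]],
    [1,[-425,-442,4],[0,0,-0.189]]
  ]
}}

```text
t: 1.03
tcp_pos: [387.7, 233.9, 301.3]
orientation: [0.227, 3.133, 0.0]
wrist_force: [0.8, 0.2, -0.3]
finger_gap: 0.3
```

```bash
python3 -c "
from h import *
delta([470,57,270])"
```

```text
t 1.03 tcp [387.7 233.9 301.3] F [ 0.8  0.2 -0.3] shift [-106.9 -163.2   31.3] turn [0.0002 0.0003 0.0004]
```

{"op": "servo_tool", "data": {
  "rows": [
    [1,[-107,-163,31],[0,0,0]],
    [1,[-107,-163,31],[0,0,0]],
    [1,[-107,-163,31],[0,0,0]],
    [1,[-107,-163,31],[0,0,0]],
    [1,[-107,-163,31],[0,0,0]],
    [1,[-107,-163,31],[0,0,0]],
    [1,[-107,-163,31],[0,0,0]],
    [1,[-107,-163,31],[0,0,0]]
  ]
}}

```text
t: 1.7
tcp_pos: [469.5, 59.1, 270.1]
orientation: [-0.229, -3.133, -0.0]
wrist_force: [0.2, 0.6, -0.2]
finger_gap: 0.3
```

Run:
```python
from h import *
delta([470,57,270])
s=observe(); c=cams.read_camera("wrist")
T=np.eye(4); T[:3,:3]=R.from_rotvec(s["orientation"]).as_matrix(); T[:3,3]=s["tcp_pos"]; np.save("w1.npy",T@c["hand_eye"])
cv2.imwrite("pics/w1raw.png",c["color"][:,:,::-1]); cv2.imwrite("pics/w1.png",cv2.resize(c["color"][:,:,::-1],(800,600),interpolation=cv2.INTER_CUBIC))
```

```text
t 1.7 tcp [469.5  59.1 270.1] F [ 0.2  0.6 -0.2] shift [-0.8 -2.   0.1] turn [ 0.0001 -0.0006 -0.0009]
```

View pics/w1.png

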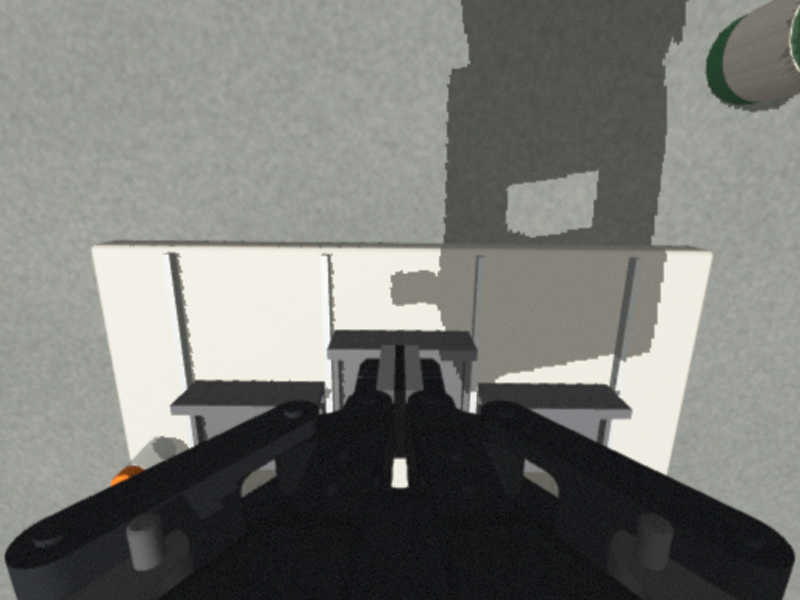

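The wrist view shows the deck front at (93,246)-(711,252). Outer top lip edges are: empty (330,347)-(476,347), tube (172,406)-(323,406), cup (478,407)-(630,409). The tube tray appears left in this image, on the -y side.

Run:
```python
from h import *
c=cams.read_camera("wrist"); P=np.load("w1.npy"); k=.64
q={}
for n,u,v,z in [("deckR",93,246,30),("deckL",711,252,30),("eR",330,347,70),("eL",476,347,70),("tR",172,406,70),("tL",323,406,70),("cR",478,407,70),("cL",630,409,70)]:
    q[n]=ray(c,u*k,v*k,z,P); print(n,np.round(q[n],1))
for a,b in (("deckL","deckR"),("eL","eR"),("tL","tR"),("cL","tR")):
    d=q[a]-q[b]; print(a,b,np.linalg.norm(d).round(1),np.degrees(np.arctan2(-d[0],d[1])).round(2))
```

```text
deckR [ 416.4 -162.2   30. ]
deckL [487.2 292.   30. ]
eR [505.7   6.2  70. ]
eL [520.2 105.9  70. ]
tR [ 534.  -114.8   70. ]
tL [549.7  -7.3  70. ]
cR [566.6 102.9  70. ]
cL [584.  211.2  70. ]
deckL deckR 459.7 -8.86
eL eR 100.8 -8.3
tL tR 108.6 -8.3
cL tR 329.8 -8.72
```

```bash
cat >> h.py <<'E'
YAW=np.radians(-8.6)
def lp(s,l,z): 
    c,n=np.cos(YAW),np.sin(YAW); return np.array([s*c-l*n,s*n+l*c,z])
def sl():
    p=observe()["tcp_pos"]; c,n=np.cos(YAW),np.sin(YAW); print("s,l,z",np.round([p[0]*c+p[1]*n,-p[0]*n+p[1]*c,p[2]],1))
E
python3 -c "
from h import *
print(r.finger_overhang)
delta(lp(472,128.7,128));sl()"
```

```text
72.6
t 1.8 tcp [469.4  59.8 270.3] F [ 0.3 -0.  -0.9] shift [-16.9  -0.8 142.3] turn [ 0.0001 -0.0001  0.0064]
s,l,z [455.1 129.4 270.3]
```

{"op": "servo_tool", "data": {
  "rows": [
    [1,[-17,-1,40],[0,0,0.006]],
    [1,[-17,-1,75],[0,0,0.006]],
    [1,[-17,-1,110],[0,0,0.006]],
    [1,[-17,-1,130],[0,0,0.006]],
    [1,[-17,-1,142],[0,0,0.006]],
    [1,[-17,-1,142],[0,0,0.006]],
    [1,[-17,-1,142],[0,0,0.006]]
  ]
}}

```text
t: 2.38
tcp_pos: [486.0, 56.5, 128.1]
orientation: [-0.234, -3.132, 0.0]
wrist_force: [-0.9, 0.7, 0.2]
finger_gap: 0.1
```

Run:
```python
from h import *
sl();delta(lp(488,128.7,128))
c=cams.read_camera("wrist"); cv2.imwrite("pics/w2.png",cv2.resize(c["color"][:,:,::-1],(800,600),interpolation=cv2.INTER_CUBIC))
```

```text
s,l,z [472.1 128.5 128.1]
t 2.38 tcp [486.   56.5 128.1] F [-0.9  0.7  0.2] shift [-15.9   0.2   0.1] turn [-0.0002 -0.0011  0.0009]
```

View pics/w2.png

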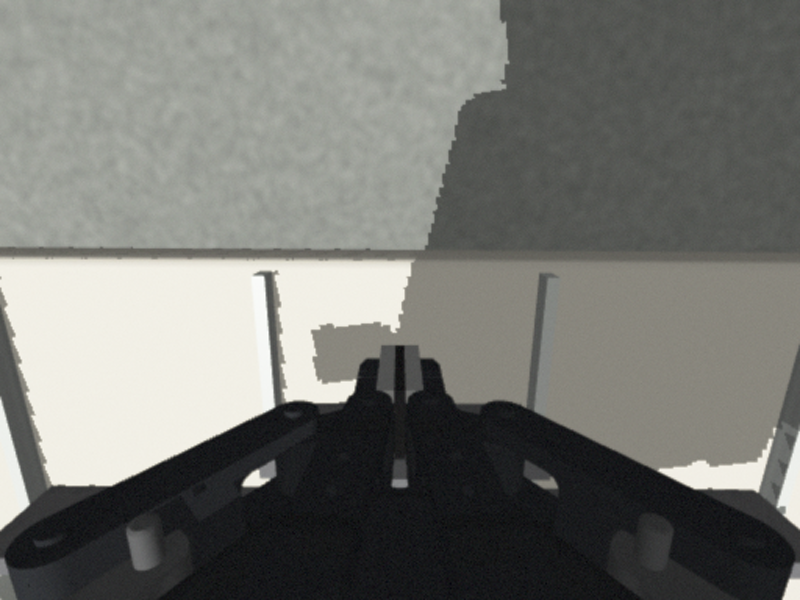

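The shut fingertips (400,370) are centred between the ribs (265 and 547), in front of the empty tray's lip. Next is the slow push.

{"op": "servo_tool", "data": {
  "rows": [
    [1,[-6,0,0],[0,0,0]],
    [1,[-12,0,0],[0,0,0]],
    [1,[-17,0,0],[0,0,0]],
    [1,[-22,0,0],[0,0,0]],
    [1,[-27,0,0],[0,0,0]],
    [1,[-32,0,0],[0,0,0]],
    [1,[-37,0,0],[0,0,0]],
    [1,[-42,0,0],[0,0,0]],
    [1,[-47,0,0],[0,0,0]],
    [1,[-52,0,0],[0,0,0]]
  ]
}}

```text
t: 3.27
tcp_pos: [538.2, 47.6, 128.1]
orientation: [-0.237, -3.132, 0.0]
wrist_force: [-2.3, -1.2, 1.5]
finger_gap: 0.1
```

{"op": "servo_tool", "data": {
  "rows": [
    [1,[-3,0,0],[0,0,0]],
    [1,[-5,0,0],[0,0,0]],
    [1,[-7,0,0],[0,0,0]],
    [1,[-7,0,0],[0,0,0]]
  ]
}}

```text
t: 3.6
tcp_pos: [545.2, 46.7, 128.2]
orientation: [0.237, 3.132, 0.0]
wrist_force: [-0.3, 0.2, -0.2]
finger_gap: -0.2
```

Run:
```python
from h import *
sl();delta(lp(534,128.7,128))
```

```text
s,l,z [532.1 127.7 128.2]
t 3.6 tcp [545.2  46.7 128.2] F [-0.3  0.2 -0.2] shift [-1.9  1.   0.2] turn [ 0.0001  0.0005 -0.0007]
```

{"op": "servo_tool", "data": {
  "rows": [
    [1,[-1.5,0,0],[0,0,0]],
    [1,[-3,0,0],[0,0,0]],
    [1,[-3,0,0],[0,0,0]]
  ]
}}

```text
t: 3.85
tcp_pos: [547.7, 46.3, 128.2]
orientation: [-0.237, -3.132, -0.0]
wrist_force: [-2.3, -0.1, 0.1]
finger_gap: -0.3
```

{"op": "servo_tool", "data": {
  "rows": [
    [1,[-1,0,0],[0,0,0]],
    [1,[-2,0,0],[0,0,0]],
    [1,[-2,0,0],[0,0,0]]
  ]
}}

```text
t: 4.1
tcp_pos: [548.0, 46.2, 128.0]
orientation: [-0.236, -3.129, 0.0]
wrist_force: [-10.4, 2.1, 7.4]
finger_gap: -0.2
```

{"op": "servo_tool", "data": {
  "rows": [
    [1,[10,0,0],[0,0,0]],
    [1,[25,0,0],[0,0,0]],
    [1,[25,0,-35],[0,0,0]],
    [1,[25,0,-70],[0,0,0]],
    [1,[25,0,-90],[0,0,0]],
    [1,[25,0,-90],[0,0,0]],
    [1,[25,0,-90],[0,0,0]]
  ]
}}

```text
t: 4.68
tcp_pos: [525.6, 49.8, 219.5]
orientation: [0.236, 3.129, 0.001]
wrist_force: [-0.5, -0.3, -0.9]
finger_gap: -0.1
```

Run:
```python
from h import *
sl();delta(lp(579,14,218))
```

```text
s,l,z [512.2 127.8 219.5]
t 4.68 tcp [525.6  49.8 219.5] F [-0.5 -0.3 -0.9] shift [ -66.8 -113.8    1.7] turn [ 0.0006  0.0036 -0.0006]
```

{"op": "servo_tool", "data": {
  "rows": [
    [1,[0,-30,0],[0,0.003,0]],
    [1,[0,-65,0],[0,0.003,0]],
    [1,[0,-100,0],[0,0.003,0]],
    [1,[0,-114,0],[0,0.003,0]],
    [1,[0,-114,0],[0,0.003,0]],
    [1,[0,-114,0],[0,0.003,0]]
  ]
}}

```text
t: 5.18
tcp_pos: [507.2, -63.5, 217.2]
orientation: [-0.239, -3.128, -0.001]
wrist_force: [-1.1, -0.4, -0.2]
finger_gap: -0.1
```

Run:
```python
from h import *
sl();delta(lp(579,14,218))
s=observe(); c=cams.read_camera("wrist")
T=np.eye(4); T[:3,:3]=R.from_rotvec(s["orientation"]).as_matrix(); T[:3,3]=s["tcp_pos"]; np.save("w3.npy",T@c["hand_eye"])
cv2.imwrite("pics/w3.png",cv2.resize(c["color"][:,:,::-1],(800,600),interpolation=cv2.INTER_CUBIC))
```

```text
s,l,z [511.   13.  217.2]
t 5.18 tcp [507.2 -63.5 217.2] F [-1.1 -0.4 -0.2] shift [-68.    1.2  -1. ] turn [ 0.0001 -0.0043 -0.0027]
```

View pics/w3.png

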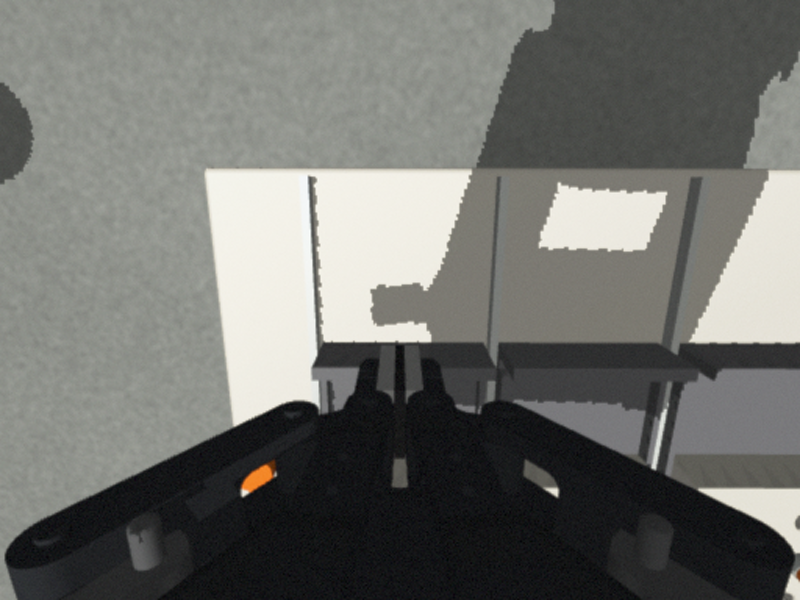

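All three lips now line up (outer edge at row ~368), so the empty tray is home. The tube lip spans columns 313-497, centred under the fingers. Next: move over its pocket and descend.

{"op": "servo_tool", "data": {
  "rows": [
    [1,[-25,1,0],[0,-0.004,-0.003]],
    [1,[-50,1,0],[0,-0.004,-0.003]],
    [1,[-68,1,0],[0,-0.004,-0.003]],
    [1,[-68,1,0],[0,-0.004,-0.003]],
    [1,[-68,1,0],[0,-0.004,-0.003]]
  ]
}}

```text
t: 5.65
tcp_pos: [575.5, -71.1, 217.2]
orientation: [0.23, 3.133, 0.0]
wrist_force: [-0.4, -0.0, -0.8]
finger_gap: 0.1
```

Run:
```python
from h import *
sl();delta(lp(579,14,126))
```

```text
s,l,z [579.7  15.8 217.2]
t 5.65 tcp [575.5 -71.1 217.2] F [-0.4 -0.  -0.8] shift [ 0.7 -1.8 91.2] turn [0.0001 0.0003 0.0036]
```

{"op": "servo_tool", "data": {
  "rows": [
    [1,[0,-1,20],[0,0,0.003]],
    [1,[0,-1,45],[0,0,0.003]],
    [1,[0,-1,65],[0,0,0.003]],
    [1,[0,-1,80],[0,0,0.003]],
    [1,[0,-1,91],[0,0,0.003]],
    [1,[0,-1,91],[0,0,0.003]],
    [1,[0,-1,91],[0,0,0.003]]
  ]
}}

```text
t: 6.23
tcp_pos: [574.6, -72.7, 126.8]
orientation: [-0.236, -3.132, -0.0]
wrist_force: [-0.3, -1.1, 0.3]
finger_gap: 0.1
```

Run:
```python
from h import *
sl();delta(lp(565,14,126))
```

```text
s,l,z [579.   14.  126.8]
t 6.23 tcp [574.6 -72.7 126.8] F [-0.3 -1.1  0.3] shift [14.  -0.   0.8] turn [ 0.0001 -0.0003 -0.0003]
```

{"op": "servo_tool", "data": {
  "rows": [
    [1,[5,0,0],[0,0,0]],
    [1,[9,0,0],[0,0,0]],
    [1,[12,0,0],[0,0,0]],
    [1,[14,0,0],[0,0,0]],
    [1,[16,0,0],[0,0,0]],
    [1,[18,0,0],[0,0,0]],
    [1,[21,0,0],[0,0,0]],
    [1,[24,0,0],[0,0,0]],
    [1,[27,0,0],[0,0,0]],
    [1,[30,0,0],[0,0,0]]
  ]
}}

```text
t: 7.07
tcp_pos: [545.3, -68.7, 127.0]
orientation: [0.236, 3.131, -0.0]
wrist_force: [2.1, -0.4, 2.4]
finger_gap: 0.0
```

{"op": "servo_tool", "data": {
  "rows": [
    [1,[3,0,0],[0,0,0]],
    [1,[7,0,0],[0,0,0]],
    [1,[11,0,0],[0,0,0]],
    [1,[15,0,0],[0,0,0]],
    [1,[19,0,0],[0,0,0]],
    [1,[23,0,0],[0,0,0]],
    [1,[27,0,0],[0,0,0]],
    [1,[31,0,0],[0,0,0]],
    [1,[35,0,0],[0,0,0]],
    [1,[38,0,0],[0,0,0]]
  ]
}}

```text
t: 7.9
tcp_pos: [507.4, -62.9, 126.9]
orientation: [0.237, 3.132, -0.0]
wrist_force: [2.0, 1.1, 0.5]
finger_gap: 0.5
```

Run:
```python
from h import *
sl();delta(lp(476,14,126.8))
```

```text
s,l,z [511.1  13.7 126.9]
t 7.9 tcp [507.4 -62.9 126.9] F [2.  1.1 0.5] shift [35.1  0.3  0.1] turn [ 0.      0.0007 -0.0007]
```

{"op": "servo_tool", "data": {
  "rows": [
    [1,[4,0,0],[0,0,0]],
    [1,[8,0,0],[0,0,0]],
    [1,[12,0,0],[0,0,0]],
    [1,[16,0,0],[0,0,0]],
    [1,[20,0,0],[0,0,0]],
    [1,[24,0,0],[0,0,0]],
    [1,[27,0,0],[0,0,0]],
    [1,[29,0,0],[0,0,0]],
    [1,[31,0,0],[0,0,0]],
    [1,[33,0,0],[0,0,0]]
  ]
}}

```text
t: 8.73
tcp_pos: [475.2, -58.0, 126.9]
orientation: [0.237, 3.132, -0.0]
wrist_force: [2.9, 1.0, 0.5]
finger_gap: -0.1
```

{"op": "servo_tool", "data": {
  "rows": [
    [1,[1,0,0],[0,0,0]],
    [1,[2,0,0],[0,0,0]],
    [1,[3,0,0],[0,0,0]],
    [1,[3,0,0],[0,0,0]]
  ]
}}

```text
t: 9.07
tcp_pos: [472.1, -57.6, 126.8]
orientation: [0.237, 3.132, -0.0]
wrist_force: [1.0, 0.0, 1.1]
finger_gap: 0.2
```

{"op": "servo_tool", "data": {
  "rows": [
    [1,[1,0,0],[0,0,0]],
    [1,[2,0,0],[0,0,0]],
    [1,[2,0,0],[0,0,0]]
  ]
}}

```text
t: 9.32
tcp_pos: [470.5, -57.3, 126.9]
orientation: [0.236, 3.131, -0.0]
wrist_force: [3.4, 0.2, -0.8]
finger_gap: -0.0
```

Run:
```python
from h import *
sl();delta(lp(476,14,126.8))
```

```text
s,l,z [473.8  13.7 126.9]
t 9.32 tcp [470.5 -57.3 126.9] F [ 3.4  0.2 -0.8] shift [-2.2  0.3  0.1] turn [-0.      0.0015 -0.0007]
```

Not yet clearly on the stop; creep on.

{"op": "servo_tool", "data": {
  "rows": [
    [1,[1,0,0],[0,0,0]],
    [1,[2,0,0],[0,0,0]],
    [1,[2,0,0],[0,0,0]],
    [1,[2,0,0],[0,0,0]]
  ]
}}

```text
t: 9.65
tcp_pos: [470.3, -57.4, 127.1]
orientation: [0.236, 3.128, -0.001]
wrist_force: [11.3, -0.7, -7.3]
finger_gap: 0.0
```

End stop reached (11 N, no further motion). Now ease off the lip and lift out.

{"op": "servo_tool", "data": {
  "rows": [
    [1,[-4,0,0],[0,0,0]],
    [1,[-10,0,0],[0,0,0]],
    [1,[-14,0,0],[0,0,0]],
    [1,[-14,0,0],[0,0,0]],
    [1,[-14,0,-25],[0,0,0]],
    [1,[-14,0,-60],[0,0,0]],
    [1,[-14,0,-100],[0,0,0]],
    [1,[-14,0,-140],[0,0,0]],
    [1,[-14,0,-175],[0,0,0]],
    [1,[-14,0,-175],[0,0,0]]
  ]
}}

```text
t: 10.48
tcp_pos: [484.2, -59.5, 308.1]
orientation: [0.236, 3.123, -0.002]
wrist_force: [2.4, -0.8, 0.7]
finger_gap: -0.1
```

{"op": "servo_tool", "data": {
  "rows": [
    [1,[0,40,0],[0,0,0]],
    [1,[0,80,0],[0,0,0]],
    [1,[0,120,0],[0,0,0]],
    [1,[0,160,0],[0,0,0]],
    [1,[0,200,0],[0,0,0]],
    [1,[0,240,0],[0,0,0]],
    [1,[0,280,0],[0,0,0]],
    [1,[0,320,0],[0,0,0]],
    [1,[0,320,0],[0,0,0]],
    [1,[0,320,0],[0,0,0]]
  ]
}}

```text
t: 11.32
tcp_pos: [529.7, 259.1, 301.2]
orientation: [0.232, 3.133, -0.001]
wrist_force: [0.3, -0.6, -1.0]
finger_gap: 0.0
```

Run:
```python
from h import *
sl()
c=cams.read_camera("top"); cv2.imwrite("pics/top9.png",cv2.resize(c["color"][:,:,::-1],(800,600),interpolation=cv2.INTER_CUBIC))
```

```text
s,l,z [485.  335.4 301.2]
```

View pics/top9.png

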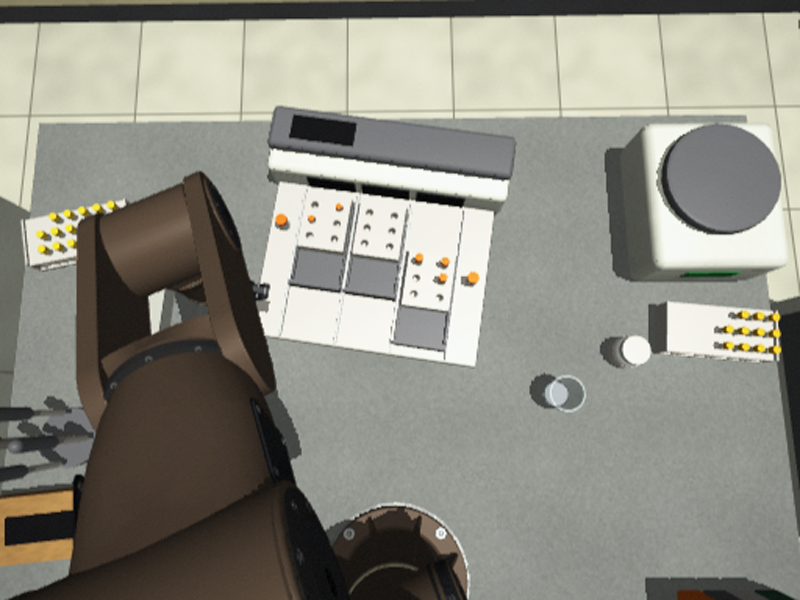

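The top view shows the empty and cup tray lips in line at home, with the tube tray lip at about (393,345)-(446,350), roughly 44 px (~90 mm) out. Tubes, cups and vials look undisturbed. Handing in.

Run:
```python
from h import *
c=cams.read_camera("top"); a=ray(c,419.5*.64,346.5*.64,70); print(np.round(a,1), np.linalg.norm(a[:2]-[541.4,-69]).round(1), observe()["t"], observe()["wrist_force"].round(1))
print(r.close_job())
```

```text
[453.6 -54.4  70. ] 89.0 11.4167 [-0.  -0.4 -0.3]
the job is handed in; nothing more can be done
None
```

I pushed the empty (middle) tray home first, then hooked the tube tray's lip from behind and drew it out to its end stop. The job is handed in at about 11.4 s; it reports no verdict.

- **Empty tray:** pushed home with shut fingertips until the wrist force rose to about 10 N at the stop. A wrist picture afterwards showed all three lips in line.
- **Tube tray:** drawn out slowly, with about 2 N on the wrist, to about 11 N at the end stop. The last top picture measured it about 89 mm out, good to a few mm.
- **Other items:** in that picture the tubes, cups, vials, jar and beaker looked undisturbed, and the wrist force was near zero.
- **Not checked:** the arm hid the bottle and most of the tip box in the last picture, so I could not check those two by sight. The fingertips passed over them at about 230 mm, with no contact felt.

No checks failed. The two views differed by about 4 mm sideways on the tube lip, which was too small to matter.

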